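# Clamp the square tube in the tack-welding jig

## Task

The square tube and its end plate are lying ready in the welding jig: clamp the tube for tacking. With a finger, push the blue clamp strap round until it lies squarely across the tube, and only then push the red cam lever all the way down, so that the clamp's foot presses on the tube. Leave the tube and the end plate seated in the jig, pick nothing up, and leave the bottle, mug, wire brush and magnet square where they are.

Things in the scene. Friction and masses are not known exactly. Their poses are not given: they have to be found in the camera images.
- jig: black jig plate 200 x 240 x 15 mm bolted to the table. Origin: centre of its underside; z up, x from clamp column to tube, y along the tube. In this frame (mm): the clamp's vertical swing axis is at x = -50, y = 0; the tube's centre line at x = 30, its top 63 high; brass fences beside it are 45 high, the brass backing block behind the end plate (at the tube's -y end) 60 high
- clamp_swivel (a joint): swing angle of the strap with its lever about the column's vertical axis, rad. 0 = strap points along the jig's +x, squarely across the tube; positive = turned towards the jig's +y (anticlockwise from above). Turns from -0.45 to 2.1 with no stop or catch at 0, and stays where left: friction 0.2 N m, about 2.5 N at the nose
- cam_lever (a joint): angle of the cam lever about its level pin, rad. 0 = nearly upright (85 degrees above level, leaning to the strap's tail, away from the tube); 1.40 = its stop, fully down, 5 degrees above level, pointing away from the strap's nose. It stays where left; pushing takes 2 to 3 N at the tip. As it goes down the cam drives the strap up to 6 mm down onto the tube
- strap: blue flat clamp strap, 30 mm wide, 16 mm thick, from a 44 mm round boss at the column to its nose 103 mm from the swing axis; a spindle with nuts goes through it 80 mm from the axis and stands 10 mm above it. Origin: on the swing axis at the strap's underside, 83 mm above the table while the lever is up; x towards the nose, z up
- strap_nose (a point): middle of the strap's nose face: 103 mm from the swing axis, half-way up its thickness (91 mm above the table while the lever is up)
- pressure_foot: round orange pressure foot, 22 mm across and 9 mm high, sprung, under the strap 80 mm from the swing axis. Origin: centre of its underside; with the lever up it hangs 2 to 4 mm above tube height
- cam_pin (a point): centre of the lever's level pin, on the swing axis, 110 mm above the table; does not move when strap or lever moves
- lever_grip: handle of the cam lever with its red grip, straight out from the cam pin: grip 20 mm wide, 13 mm thick, from 43 to 105 mm from the pin. Origin: at the cam pin
- lever_tip (a point): end of the red grip, 105 mm from the cam pin
- tube: loose steel square tube, 40 x 40 x 170 mm, 0.55 kg, lying along its own and the jig's y on two rest rails. Origin: centre of its underside, 23 mm above the table
- end_plate: loose steel plate 70 x 70 x 6 mm standing on edge between the tube's -y end and a backing block; its top is 85 mm above the table. Origin: centre of its lower edge
- bottle: brown glass drinks bottle with red cap, 62 mm across, 210 mm tall, standing. Origin: centre of its underside
- mug: white mug, 80 mm across, 95 mm tall, standing, handle to its own +y. Origin: centre of its underside
- wire_brush: wooden-backed brass wire brush, 258 x 26 x 29 mm, lying bristles down, along its own x. Origin: on the table, near its middle
- magnet_square: flat yellow welding magnet, 75 x 75 x 18 mm, lying on the table. Origin: centre of its underside
There are look-alikes about, which are no part of the job. Leave any green look-alike of the bottle alone. Leave any purple look-alike of the tube alone.

How it is judged:
By the outcome, as a careful person would: the job done as asked, in the order asked, and still so for the second after the job is handed in, with the robot touching nothing.
It also fails if it takes over 43 s, if anything falls off the work surface, if the arm or the gripper's body presses on something with over 40 N, if the wrist force passes 120 N, or if a joint passes its speed limit or range.

## Robot

A 6-joint arm with a two-finger parallel gripper is mounted at the origin on the work surface. World frame = base frame: x ahead of the robot, y to its left, z up, the work surface at z = 0. Lengths are in mm, angles in rad, forces in N, time in s.
With the tool pointing down it reaches from about 350 to 875 mm from the base axis. Payload 4.2 kg.
Tool frame: the origin (TCP) lies at the very end of the fingers, on their centre line; the grasp point (between the pads) lies 19 mm behind it (arm.grasp_offset is the distance from the TCP to the grasp point, in mm); z points along the fingers, y is the direction in which the jaws open and shut (so a half turn about z gives the same grasp; the last joint's range is limited). The gripper opens to 85 mm and grips with 20 to 120 N. Pads are 22 mm wide; open, the fingers measure 114 mm over their backs; the gripper's body (76 mm by 85 mm) begins 54 mm behind the grasp point. The pads swing forward as they close: fully open they stand 13 mm farther back than shut.
Start: joints at [-0.977, 0.385, 0.008, 0, -1.194, -0.259], TCP at [205.377, -590.271, 231.312] pointing down, gripper open.
Joint ranges: [-3.14, 3.14], [-1.21, 2.06], [-1.07, 1.41], [-3.16, 2.05], [-2.99, -0.16], [-3.1, 3.1]. Speed limits (rad/s): [2.79, 2.79, 3.14, 3.14, 3.14, 3.14].

## Interface

Orientations are given as a unit quaternion [x, y, z, w].
In Python, from bench import arm gives the robot as it stands.
- The arm moves only by the tool arm_command, never from a script. Its argument "commands" is one flat list of numbers, 4 for each row, row after row: the shift along the tool's x, y, z in m, then the turn about the tool's z in degrees. In form: [tx, ty, tz, roll, tx, ty, tz, roll, ...]. A call has exactly 5 rows; each row shifts and turns the pose as measured when the row begins, along the tool's axes as they then stand; what a row does not reach is not made up. A row lasts 1/10 s, in which the tool goes at most 50 mm and 8.59 degrees, less where a joint would pass 70% of its speed; a pose out of reach is approached as far as the arm can. A call with a gripper value outside its range is refused whole. "jaw" is the opening, from 0 (shut) to 1 (fully open), set as the call begins (left out, the last holds). The fingers move at their own pace and stop on an object; the grip force is fixed at half the most. Time passes only in rows, so rows that do not move let the fingers close, or fill a call up. It gives the time, the measured TCP pose, the force and the opening at its end, in the units of the state.
- arm.read_state(): the state, without advancing time (a new reading comes with each control period).
- arm.get_image(name): name is "scene" or "top" or "wrist"; returns the picture (480x640x3 uint8, red, green, blue); there is no depth.
- arm.camera_info(name): a dict with "camera_matrix" (3x3 intrinsics, pixels), "k1" (the pictures are not rectified: a ray, as slopes to the right and down, at radius r is drawn at 1 + k1 r^2 times it, then the intrinsics apply), "world_from_camera" (4x4, takes a point from camera to world coordinates). Camera axes: x right, y down, z forward; pixel columns grow to the right and rows downward; lengths in mm; the calibration is good to about 2 mm. A picture is of the moment at which its call begins: read the wrist's pose just before it. camera_info takes no time and is no camera call; for the wrist camera it gives the pose at the moment of the call.
- arm.job_done(): hands the job in, once; it reports no verdict.
Trained networks look in the newest picture that a camera, given by its name, has taken for a name from the list of things; names that differ only in an ending like _2 or _b are one class to them, and where a whole thing is asked for, a point or a joint stands for the part that bears it (a point fixed in the world has none). Each returns a list of dicts, best first, with "confidence" (0 to 1); they miss things now and then, are a little off and sometimes report something else, mostly with a low value. They report only what shows in the picture. A call takes as long as a camera call. They do not tell look-alikes from the thing itself.
- arm.regions_of(camera, target): "mask" (480x640 bool, what is visible of it).
- arm.place_of(camera, target): "centre" ([x, y, z] in mm, in the coordinates of the camera as it stood for that picture, good to about 4 mm: a listed point, or the origin of a listed thing).
The state is a dict: "clock": time; "joints": joint angles; "joint_vel": joint speeds; "joint_efforts": joint torques, N m; "position": TCP position; "ee_rot": TCP orientation; "contact_force": force on the tool from outside, world axes, zero at the start; "wrist_torque": the same for the moment, N m; "gripper_width": finger opening in mm.
Only numpy, scipy, OpenCV 4.12 (cv2) and the standard library are available. Lean on these libraries where they do the work, as an engineer would, in place of code of your own. Each camera call takes 0.05 s, during which the arm holds its last target.

## Working session

There is one attempt and no reset: what is moved stays moved. The work goes in short steps, Python scripts to look and compute and a tool call to move; the robot and the scene stay as the last step left them, time stands still between calls to the robot, and variables do not carry over. Pictures are saved under pics/ and viewed, and the job is handed in when it is done.

Besides the shell and the picture viewer there is one more tool, called after "Call:" in YAML: its name, and indented under it one key for each argument. arm_command: Moves the arm, as the interface text tells. Its arguments: {"type":"object","properties":{"commands":{"type":"array"},"jaw":{"type":"number"}},"required":["commands"]}

```bash
mkdir -p pics; ls
cat > h.py <<'E'
import numpy as np,cv2
from bench import arm
def save(n,f):
    im=arm.get_image(n); cv2.imwrite('pics/'+f,im[:,:,::-1]); return im
def world(n,c):
    T=np.array(arm.camera_info(n)['world_from_camera']); return (T@np.r_[c,1])[:3]
E
python3 - <<'E'
from h import *
for n in ['scene','top']:
    save(n,n+'1.png')
    print(n)
    for t in ['jig','strap','strap_nose','cam_pin','lever_tip','pressure_foot','tube','end_plate']:
        try:
            for r in arm.place_of(n,t)[:2]: print(t,round(r['confidence'],2),world(n,r['centre']).round(0))
        except Exception as e: print(t,e)
s=arm.read_state();print(s['clock'],s['position'],s['ee_rot'],s['gripper_width'])
E
```

```text
pics
scene
jig 0.7 [589. -97.  -6.]
strap 0.8 [542. -97.  83.]
strap_nose 0.59 [551.  -0.  92.]
cam_pin 0.83 [543. -96. 110.]
cam_pin 0.29 [ 627. -188.   11.]
lever_tip 0.68 [ 543. -120.  213.]
pressure_foot 0.6 [548.   1.  90.]
tube 0.91 [624. -93.  24.]
tube 0.88 [359. -60.  -1.]
end_plate 0.81 [ 625. -190.   15.]
top
jig 0.73 [548. -98.  88.]
jig 0.56 [ 595. -101.   -0.]
strap 0.83 [ 546. -102.   85.]
strap 0.64 [ 595. -102.    1.]
strap_nose 0.77 [555.   4.  89.]
cam_pin 0.93 [ 543. -101.  109.]
lever_tip 0.44 [ 543. -120.  212.]
tube 0.93 [628. -96.  21.]
tube 0.81 [362. -63.  -2.]
end_plate 0.63 [ 626. -188.   12.]
0.9 [ 205.36222286 -590.28073205  231.31886801] [-1.66625144e-01  9.86020315e-01 -8.55295468e-06 -1.94232824e-05] 85.32560189238035
```

View pics/scene1.png

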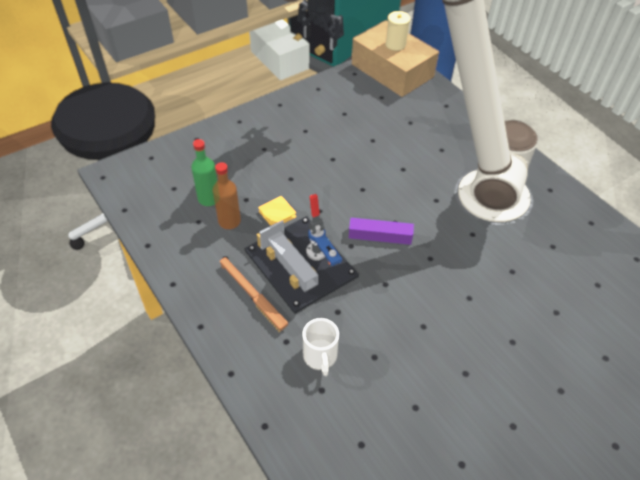

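View pics/top1.png

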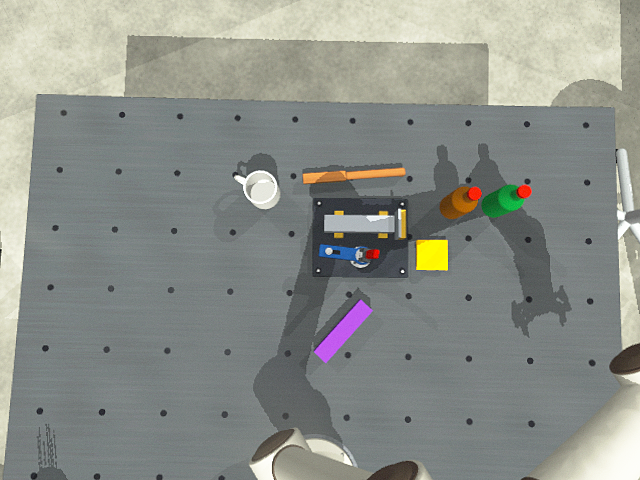

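The jig is nearly aligned with the world axes: in the top view the strap (blue, ~340,253) points to +y at about 85°, and the lever (red, 373,253) is upright. Next I'll measure the jig yaw more precisely.

```bash
cat >> h.py <<'E'
def ray(n,uv,z):
    ci=arm.camera_info(n);K=np.array(ci['camera_matrix']);T=np.array(ci['world_from_camera']);k=ci['k1']
    p=np.array([(uv[0]-K[0,2])/K[0,0],(uv[1]-K[1,2])/K[1,1]]);q=p.copy()
    for _ in range(20): q=p/(1+k*(q@q))
    d=T[:3,:3]@np.r_[q,1];o=T[:3,3];return o+d*(z-o[2])/d[2]
E
python3 - <<'E'
from h import *
im=cv2.imread('pics/top1.png')
cv2.imwrite('pics/crop.png',cv2.resize(im[185:285,295:425],None,fx=6,fy=6,interpolation=cv2.INTER_CUBIC))
for t,z in [('tube',63),('strap',99)]:
    for r in arm.regions_of('top',t)[:2]:
        m=r['mask'].astype(np.uint8); c=cv2.findContours(m,0,1)[0]; c=max(c,key=cv2.contourArea)
        b=cv2.boxPoints(cv2.minAreaRect(c)); print(t,r['confidence'],[ray('top',p,z)[:2].round(0) for p in b])
E
```

```text
tube 0.79 [array([643.,  -7.]), array([ 647., -178.]), array([ 603., -178.]), array([599.,  -8.])]
tube 0.66 [array([318.,  11.]), array([443., -99.]), array([ 415., -131.]), array([291., -22.])]
strap 0.57 [array([542.,   4.]), array([578.,  -2.]), array([ 558., -112.]), array([ 523., -106.])]
```

View pics/crop.png

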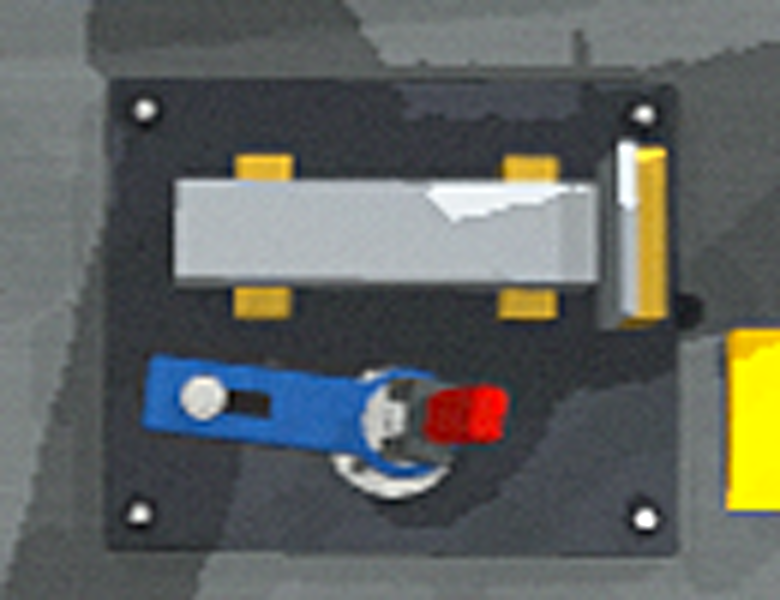

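Run:
```python
from h import *
f=lambda p,z:ray('top',(p[0]/6+295-.42,p[1]/6+185-.42),z)[:2]
B=[f(p,17) for p in [(145,109),(645,114),(140,514),(645,519)]]
print(np.round(B,1))
for a,b in[(0,1),(2,3)]: v=B[a]-B[b];print('y-axis yaw',np.degrees(np.arctan2(-v[0],v[1])))
for a,b in[(0,2),(1,3)]: v=B[a]-B[b];print('x-axis yaw',np.degrees(np.arctan2(v[1],v[0])))
c=np.mean(B,0);print('centre',c)
n=(f((150,355),99)+f((144,428),99))/2;print('nose',n)
for z,a,b in [(63,(175,180),(598,184)),(63,(175,276),(598,284))]:
    v=f(a,z)-f(b,z);print('tube',f(a,z),f(b,z),np.degrees(np.arctan2(-v[0],v[1])))
```

```text
[[ 680.1    4.8]
 [ 683.2 -206.3]
 [ 509.2    2.4]
 [ 512.6 -208.1]]
y-axis yaw 0.8368939716723681
y-axis yaw 0.9220181362993279
x-axis yaw 0.8160403683106481
x-axis yaw 0.5958406507999288
centre [ 596.29094363 -101.77770291]
nose [ 5.55389253e+02 -2.41569265e-01]
tube [644.03875579  -8.87878539] [ 646.68580404 -180.69256587] 0.8826573436351476
tube [604.80144572  -9.87950528] [ 605.86790858 -181.18963544] 0.3566807837352976
```

Call:
arm_command:
  commands: [-0.033,0.03,0,6,-0.033,0.03,0,6,-0.028,0.035,0,6.4,-0.023,0.038,0,0,-0.023,0.038,0,0]
  jaw: 0

```text
clock: 1.5
position: [323.0, -399.1, 229.7]
ee_rot: [0.005, 1.0, -0.0, -0.0]
contact_force: [1.1, -0.2, -0.4]
gripper_width: 12.4
```

Call:
arm_command:
  commands: [-0.0195,0.0385,0,-1.4,-0.0195,0.0385,0,0,-0.0195,0.0385,0,0,-0.0195,0.0385,0,0,-0.0195,0.0385,0,0]

```text
clock: 2.0
position: [421.9, -197.5, 231.0]
ee_rot: [-0.008, 1.0, -0.001, 0.002]
contact_force: [1.9, -0.5, -1.0]
gripper_width: -0.4
```

Call:
arm_command:
  commands: [-0.0195,0.0385,0,0,-0.0195,0.0385,0,0,-0.0195,0.0385,0,0,-0.0195,0.0385,0,0,-0.0195,0.0385,0,0]

```text
clock: 2.5
position: [519.0, 5.7, 233.3]
ee_rot: [-0.009, 1.0, -0.001, 0.004]
contact_force: [1.2, -1.3, 0.4]
gripper_width: 0.2
```

Call:
arm_command:
  commands: [0.003,-0.009,0.035,0,0.003,-0.009,0.04,0,0,0,0.04,0,0,0,0.02,0,0,0,0,0]

```text
clock: 3.0
position: [520.6, -5.9, 96.5]
ee_rot: [-0.014, 1.0, -0.0, 0.009]
contact_force: [0.0, 0.4, 0.3]
gripper_width: 0.2
```

Run:
```python
from h import *
s=arm.read_state();print(s['clock'],s['position'],s['ee_rot'],s['contact_force'])
for n in ['top','scene','wrist']: save(n,n+'2.png')
T=np.array(arm.camera_info('wrist')['world_from_camera']);print(T.round(2))
a=cv2.imread('pics/top2.png')[185:285,295:425]; b=cv2.imread('pics/scene2.png')[185:315,235:375]
r=lambda x:cv2.resize(x,(400,300),interpolation=2)
cv2.imwrite('pics/m2.png',np.vstack([np.hstack([r(a),r(b)]),np.hstack([r(cv2.imread('pics/wrist2.png')),r(cv2.imread('pics/scene2.png'))])]))
```

```text
3.0 [520.64230779  -5.94105967  96.48405527] [-1.41633268e-02  9.99857337e-01 -3.83352244e-04  9.19563201e-03] [0.0439361  0.37554314 0.34871666]
[[-3.0000e-02  9.4000e-01  3.3000e-01  4.4292e+02]
 [ 1.0000e+00  3.0000e-02  1.0000e-02 -9.1100e+00]
 [ 0.0000e+00  3.3000e-01 -9.4000e-01  2.4124e+02]
 [ 0.0000e+00  0.0000e+00  0.0000e+00  1.0000e+00]]
```

View pics/m2.png

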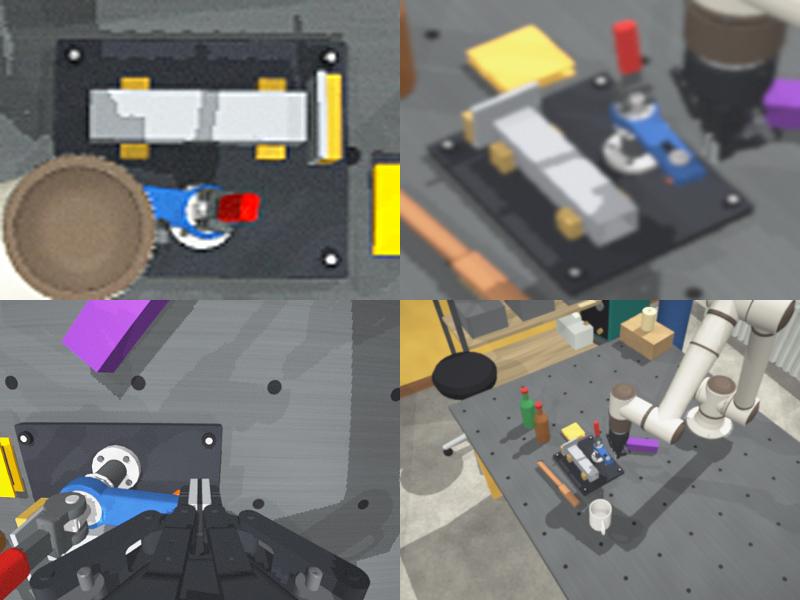

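Call:
arm_command:
  commands: [-0.003,-0.004,0.009,0,-0.018,0.001,0.001,0,-0.013,0,0,0,-0.013,-0.002,0,0,-0.012,-0.004,0,0]

```text
clock: 3.65
position: [581.3, -14.1, 94.6]
ee_rot: [-0.014, 1.0, 0.001, 0.011]
contact_force: [-2.9, 0.2, 1.4]
gripper_width: -0.1
```

```bash
cat >> h.py <<'E'
def look(k,crop=True):
    s=arm.read_state();print(s['clock'],s['position'].round(1) if hasattr(s['position'],'round') else s['position'],s['ee_rot'],s['contact_force'])
    for n in ['top','scene','wrist']: save(n,n+k+'.png')
    a=cv2.imread('pics/top%s.png'%k)[185:285,295:425]; b=cv2.imread('pics/scene%s.png'%k)[185:315,235:375]
    cv2.imwrite('pics/m%s.png'%k,np.hstack([cv2.resize(b,(400,371),interpolation=2),cv2.resize(cv2.imread('pics/wrist%s.png'%k),(400,371))]) if crop else cv2.resize(a,None,fx=6,fy=6,interpolation=2))
E
python3 -c "
from h import *
look('3')"
```

```text
3.65 [581.3 -14.1  94.6] [-1.35860545e-02  9.99847040e-01  9.31034553e-04  1.09748829e-02] [-2.9052908   0.22602234  1.37203203]
```

View pics/m3.png

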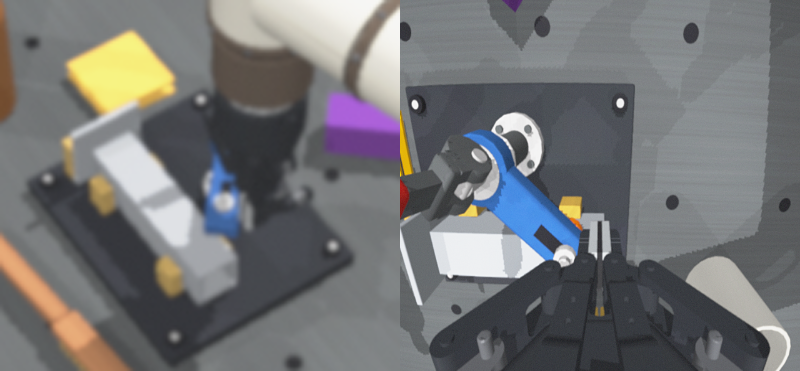

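Call:
arm_command:
  commands: [-0.008,-0.006,0.005,0,-0.01,-0.006,0.002,0,-0.009,-0.008,0,0,-0.008,-0.009,0,0,-0.005,-0.007,0,0]

```text
clock: 4.3
position: [624.5, -50.9, 91.6]
ee_rot: [-0.015, 1.0, 0.001, 0.012]
contact_force: [-3.0, 1.4, 1.8]
gripper_width: -0.0
```

```bash
python3 -c "
from h import *
look('4')"
```

```text
4.3 [624.5 -50.9  91.6] [-1.46027492e-02  9.99817257e-01  6.54366968e-04  1.23200476e-02] [-2.97661112  1.43783666  1.77154637]
```

View pics/m4.png

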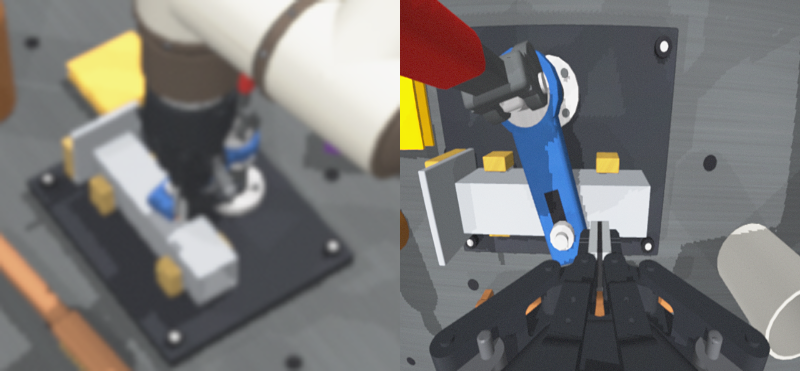

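View pics/wrist4.png

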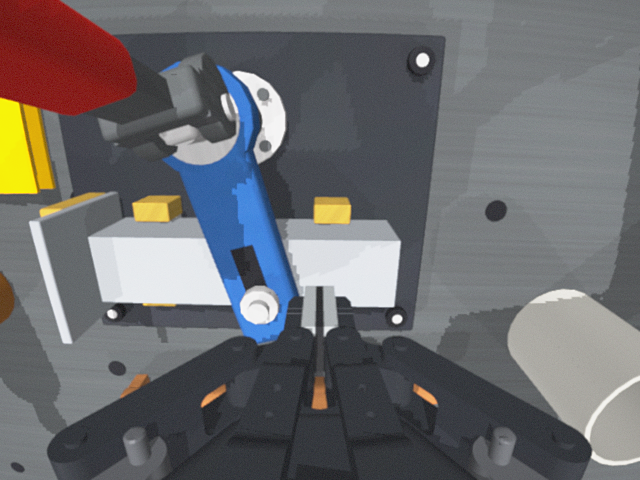

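Call:
arm_command:
  commands: [-0.004,-0.007,0.003,0,-0.002,-0.006,0,0,0,-0.002,0,0,0,0,0,0,0,0,0,0]

```text
clock: 4.95
position: [632.7, -65.9, 91.8]
ee_rot: [-0.016, 1.0, 0.0, 0.015]
contact_force: [-0.8, -0.3, 3.2]
gripper_width: 0.3
```

```bash
python3 -c "
from h import *
look('5')
for n in ['wrist','top','scene']:
  for t in ['strap_nose','cam_pin','strap','pressure_foot']:
    for r in arm.place_of(n,t)[:1]: print(n,t,round(r['confidence'],2),world(n,r['centre']).round(1))
"
```

```text
4.95 [632.7 -65.9  91.8] [-1.59521634e-02  9.99758666e-01  5.07838464e-05  1.51041704e-02] [-0.75888764 -0.34535721  3.20386605]
wrist cam_pin 0.62 [ 545.2 -105.8  111.6]
top strap_nose 0.52 [749.2 -78.6   3.3]
top cam_pin 0.88 [ 544.8 -104.4  106.4]
top strap 0.68 [ 545.  -100.8   86.1]
scene strap_nose 0.7 [642.1 -87.7  92.7]
scene cam_pin 0.58 [541.4 -98.1 109.6]
scene strap 0.58 [540.7 -98.4  84.1]
scene pressure_foot 0.26 [540.6 -99.1 108.1]
```

View pics/wrist5.png

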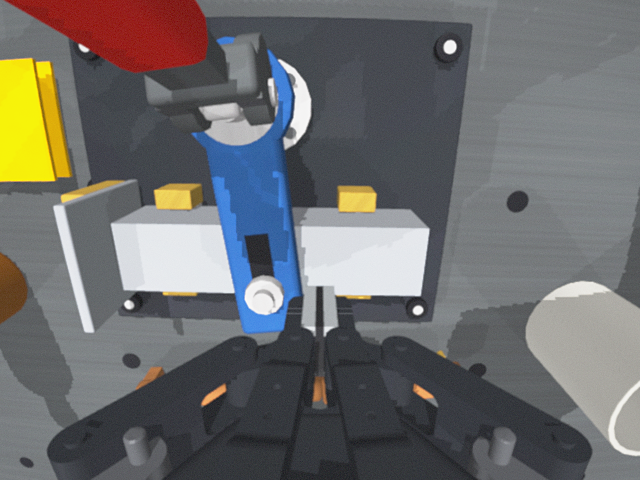

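```bash
python3 -c "
from h import *
g=lambda p,z:ray('wrist',p,z)[:2]
def ang(a,b,z):
    v=g(b,z)-g(a,z);print(g(a,z).round(1),g(b,z).round(1),np.degrees(np.arctan2(v[1],v[0])).round(2))
ang((211,160),(244,328),99)
ang((85,47),(130,303),17);ang((449,47),(418,310),17)
ang((113,222),(430,228),63);ang((123,290),(420,295),63)
print(g((264,293),109))
im=cv2.imread('pics/wrist5.png')
cv2.imwrite('pics/z5.png',cv2.resize(im[130:340,190:350],None,fx=3.7,fy=2.8,interpolation=2))
"
```

```text
[ 567.8 -111.7] [ 644.5 -102. ] 7.21
[ 512.2 -210.1] [ 683.7 -206.6] 1.14
[508.1   4. ] [681.8   7.3] 1.07
[ 606.  -178.9] [604.1  -9.4] 90.66
[ 647.  -180.2] [644.2  -9.4] 90.96
[620.0906891  -90.42626371]
```

View pics/z5.png

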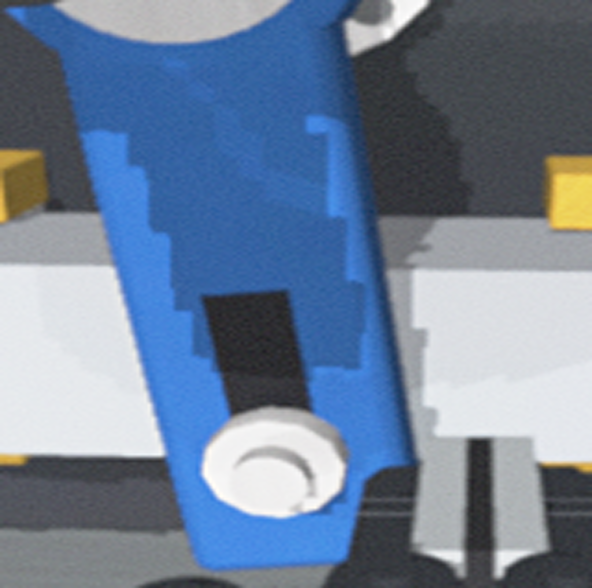

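Call:
arm_command:
  commands: [0,-0.004,0.003,0,0,-0.003,0,0,0,-0.0005,0,0,0,0,0,0,0,0,0,0]

```text
clock: 6.2
position: [634.8, -72.5, 91.7]
ee_rot: [-0.017, 1.0, 0.001, 0.018]
contact_force: [-0.9, 0.4, 1.9]
gripper_width: 0.0
```

```bash
python3 -c "
from h import *
look('6')
im=cv2.imread('pics/wrist6.png')
cv2.imwrite('pics/z6.png',cv2.resize(im[130:340,190:350],None,fx=3.7,fy=2.8,interpolation=2))
"
```

```text
6.2 [634.8 -72.5  91.7] [-1.66386967e-02  9.99706724e-01  5.73743688e-04  1.75866784e-02] [-0.89140403  0.43635164  1.94210966]
```

View pics/z6.png

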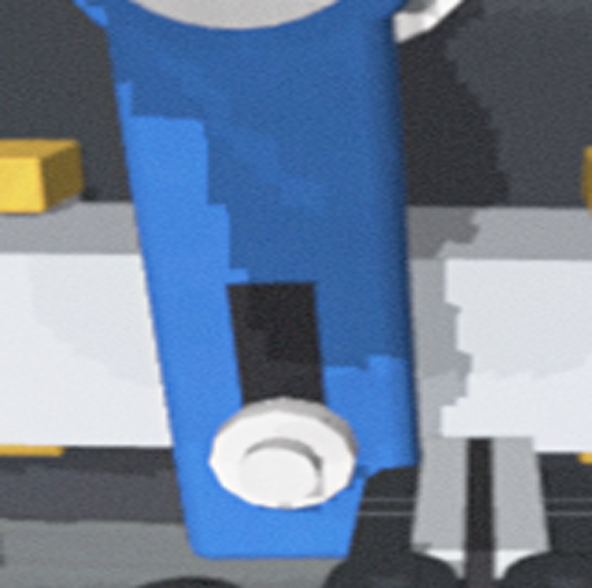

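View pics/wrist6.png

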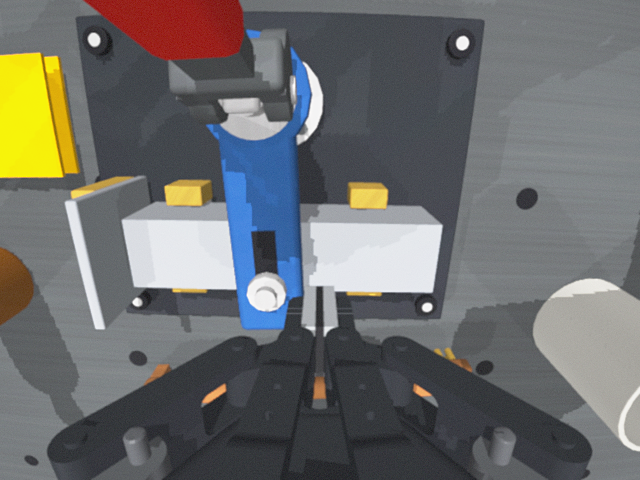

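```bash
python3 -c "
from h import *
g=lambda p,z:ray('wrist',p,z)[:2]
def ang(a,b,z):
    v=g(b,z)-g(a,z);print(g(a,z).round(1),g(b,z).round(1),np.degrees(np.arctan2(v[1],v[0])).round(2))
ang((222.7,162.1),(241.4,324.6),99)
ang((94,40),(140,300),17);ang((462,43),(427,307),17)
print(g((266,290),109))
"
```

```text
[ 570.7 -113.7] [ 644.8 -109.7] 3.09
[ 511.4 -210.1] [ 683.5 -205. ] 1.72
[508.    4.4] [681.6   7.2] 0.94
[620.66607462 -96.21488323]
```

Call:
arm_command:
  commands: [0,-0.002,0,0,0,-0.001,0,0,0,-0.0005,0,0,0,0,0,0,0,0,0,0]

```text
clock: 6.85
position: [635.4, -75.3, 91.7]
ee_rot: [-0.017, 1.0, 0.001, 0.018]
contact_force: [-0.2, 1.9, 2.8]
gripper_width: 0.3
```

```bash
python3 -c "
from h import *
look('7')
im=cv2.imread('pics/wrist7.png')
cv2.imwrite('pics/z7.png',cv2.resize(im[130:340,190:350],None,fx=3.7,fy=2.8,interpolation=2))
"
```

```text
6.85 [635.4 -75.3  91.7] [-0.01683488  0.99969483  0.00108871  0.01804559] [-0.21569289  1.85035863  2.7606275 ]
```

View pics/z7.png

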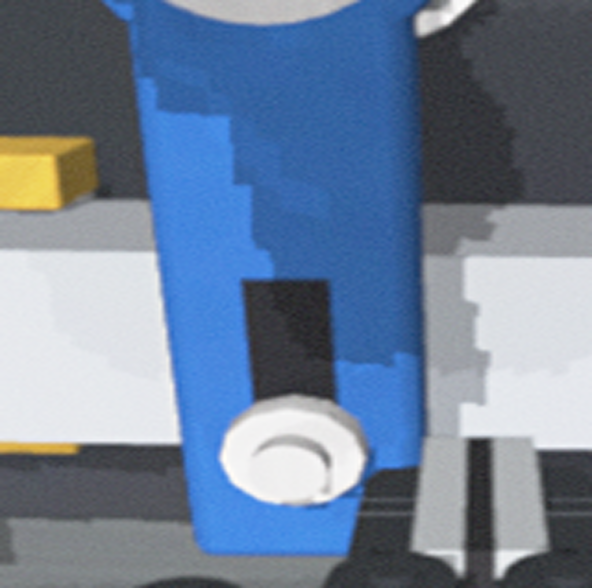

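View pics/wrist7.png

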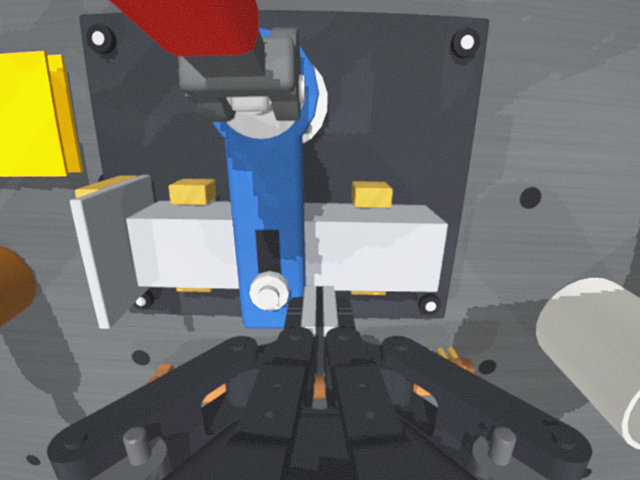

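```bash
python3 -c "
from h import *
g=lambda p,z:ray('wrist',p,z)[:2]
def ang(a,b,z):
    v=g(b,z)-g(a,z);print(g(a,z).round(1),g(b,z).round(1),np.degrees(np.arctan2(v[1],v[0])).round(2))
ang((228.6,162.1),(243,319.3),99)
ang((99,38),(145,300),17);ang((467,42),(430,306),17)
ang((129,220),(447,224),63)
print(g((268,290),109))
"
```

```text
[ 571.2 -114.1] [ 642.5 -111.5] 2.07
[ 511.2 -209.4] [ 684.  -203.7] 1.89
[508.    4.5] [681.5   6.8] 0.74
[ 607.6 -178.8] [604.3 -10. ] 91.13
[621.22911708 -98.12110445]
```

Call:
arm_command:
  commands: [0,-0.0012,0,0,0,0,0,0,0,0.008,-0.002,0,0,0.03,-0.03,0,0,0.03,-0.05,0]

```text
clock: 7.5
position: [625.8, -12.8, 162.7]
ee_rot: [-0.013, 1.0, -0.0, 0.009]
contact_force: [1.0, 0.0, 0.2]
gripper_width: 0.0
```

Call:
arm_command:
  commands: [0,0.035,-0.05,0,0,0.035,-0.04,0,0,0.035,0,0,0,0.02,0,0,0,0,0,0]

```text
clock: 8.0
position: [623.0, 112.5, 252.2]
ee_rot: [-0.014, 1.0, 0.001, 0.015]
contact_force: [1.0, -0.2, 0.4]
gripper_width: -0.2
```

```bash
python3 -c "
from h import *
look('8',False)
"
```

```text
8.0 [623.  112.5 252.2] [-1.44445677e-02  9.99789368e-01  9.21758069e-04  1.45507867e-02] [ 1.03102495 -0.24042655  0.35475972]
```

View pics/m8.png

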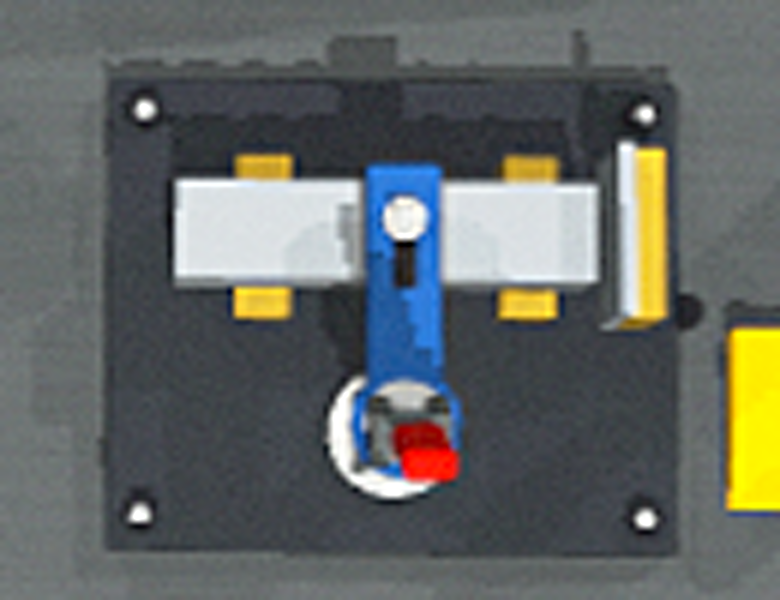

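View pics/wrist8.png

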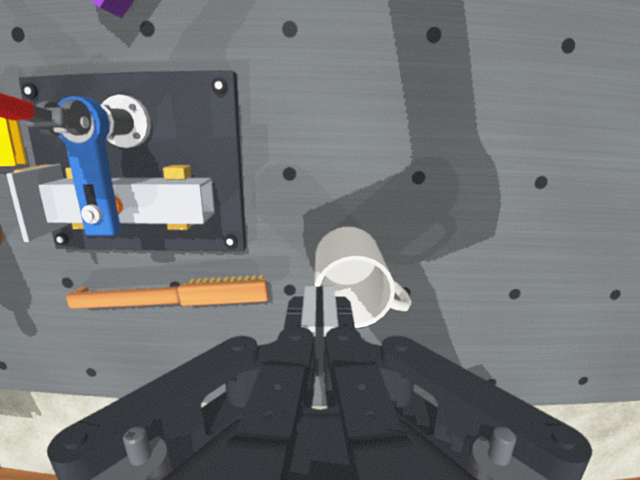

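Run:
```python
from h import *
f=lambda p,z:ray('top',(p[0]/6+295-.42,p[1]/6+185-.42),z)[:2]
for b,a in [((367,168),(367,375)),((441,170),(443,365)),((405,218),(405,410))]:
    v=f(b,99)-f(a,99);print(f(a,99).round(1),f(b,99).round(1),np.degrees(np.arctan2(v[1],v[0])))
r=arm.regions_of('top','strap')
for q in r[:2]:
    c=max(cv2.findContours(q['mask'].astype(np.uint8),0,1)[0],key=cv2.contourArea);print(q['confidence'],[ray('top',p,99)[:2].round(1) for p in cv2.boxPoints(cv2.minAreaRect(c))])
for n in ['top','scene']:
  for t in ['strap_nose','cam_pin','lever_tip','strap']:
    for r in arm.place_of(n,t)[:1]: print(n,t,round(r['confidence'],2),world(n,r['centre']).round(1))
im=cv2.imread('pics/top8.png')[205:252,350:375]
hsv=cv2.cvtColor(im,cv2.COLOR_BGR2HSV)
```

```text
[564.  -86.3] [645.9 -84.7] 1.1109251650025964
[ 568.7 -116. ] [ 645.9 -113.9] 1.558784252395317
[ 550.7 -101.5] [ 626.4 -100.1] 1.0372616053096004
0.93 [array([531.7, -77.4]), array([653.9, -83.8]), array([ 652.1, -120.5]), array([ 529.9, -113.7])]
0.33 [array([647.1, -75.9]), array([ 648.1, -118.5]), array([ 522.8, -120.5]), array([521.7, -78.4])]
top strap_nose 0.63 [651.9 -97.4  89.3]
top cam_pin 0.91 [ 545.4 -103.8  107.2]
top lever_tip 0.62 [524.4 -98.4 212.3]
top strap 0.84 [ 544.6 -102.1   88.4]
scene strap_nose 0.84 [643.7 -96.8  87.6]
scene cam_pin 0.97 [541.7 -96.7 107. ]
scene lever_tip 0.6 [523.1 -99.4 209.4]
scene strap 0.97 [542.6 -97.2  83.9]
```

Call:
arm_command:
  commands: [0.009,-0.042,0,0,0.009,-0.042,0,0,0.009,-0.042,0,0,0.008,-0.042,0,0,0.008,-0.04,0,0]

```text
clock: 9.1
position: [585.9, -101.8, 249.7]
ee_rot: [-0.017, 1.0, 0.001, 0.014]
contact_force: [1.2, 0.4, 0.9]
gripper_width: 0.1
```

Call:
arm_command:
  commands: [0,0,0.02,0,0,0,0.02,0,0,0,0.015,0,0,0,0,0,0,0,0,0]

```text
clock: 9.6
position: [586.7, -109.2, 195.2]
ee_rot: [-0.012, 1.0, 0.0, 0.016]
contact_force: [0.5, 0.5, 0.3]
gripper_width: -0.3
```

```bash
python3 -c "
from h import *
look('9')
"
```

```text
9.6 [ 586.7 -109.2  195.2] [-1.20063529e-02  9.99795735e-01  1.34082494e-04  1.62578407e-02] [0.5308788  0.50144439 0.34125107]
```

View pics/m9.png

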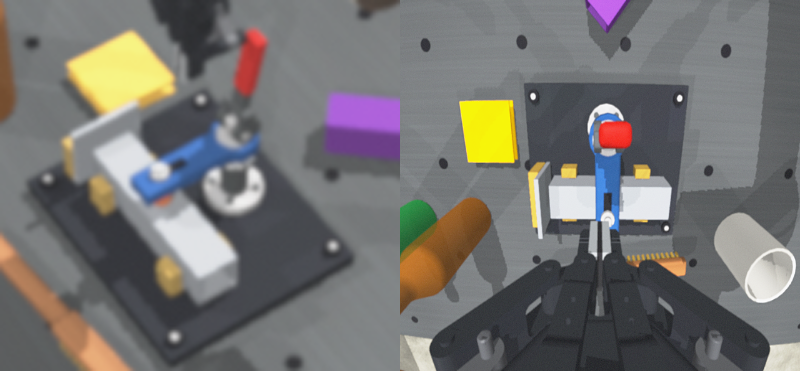

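Call:
arm_command:
  commands: [0.018,0.005,0,0,0.018,0.004,0,0,0.011,0,0.001,0,0.011,0,0.003,0,0.01,0,0.004,0]

```text
clock: 10.25
position: [523.4, -100.5, 190.3]
ee_rot: [-0.014, 1.0, -0.0, 0.025]
contact_force: [1.8, -0.4, 2.7]
gripper_width: -0.1
```

```bash
python3 -c "
from h import *
look('10')
"
```

```text
10.25 [ 523.4 -100.5  190.3] [-1.38627403e-02  9.99584440e-01 -1.75396316e-04  2.52733270e-02] [ 1.83828992 -0.36873689  2.68209374]
```

View pics/m10.png

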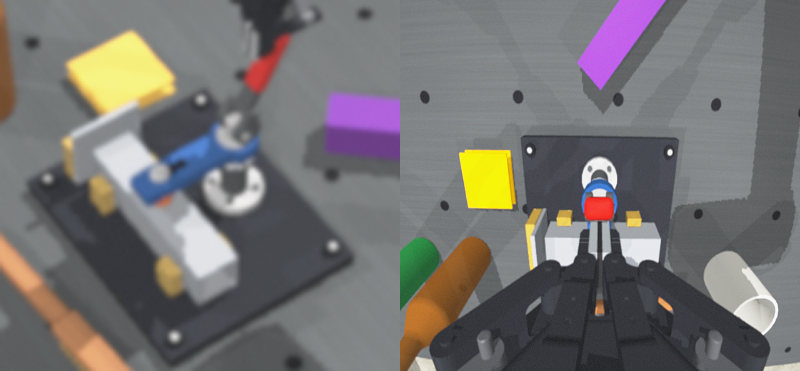

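Call:
arm_command:
  commands: [0.008,0,0.004,0,0.008,0,0.006,0,0.008,0,0.007,0,0.007,0,0.008,0,0.006,0,0.008,0]

```text
clock: 10.9
position: [486.5, -101.7, 153.7]
ee_rot: [-0.014, 1.0, -0.0, 0.025]
contact_force: [-0.1, 0.7, 2.8]
gripper_width: -0.2
```

```bash
python3 -c "
from h import *
look('11')
"
```

```text
10.9 [ 486.5 -101.7  153.7] [-1.36440714e-02  9.99594539e-01 -1.75915131e-04  2.49913205e-02] [-0.09828094  0.72113133  2.77349623]
```

View pics/m11.png

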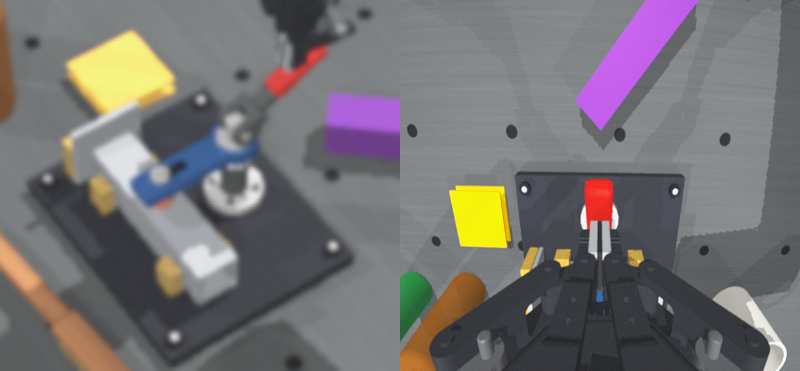

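Call:
arm_command:
  commands: [0.006,0,0.007,0,0.005,0,0.008,0,0.004,0,0.008,0,0.003,0,0.007,0,0.001,0,0.004,0]

```text
clock: 11.55
position: [473.0, -102.4, 120.5]
ee_rot: [-0.015, 0.999, -0.001, 0.029]
contact_force: [-10.6, 3.8, 38.6]
gripper_width: 0.4
```

```bash
python3 -c "
from h import *
look('12')
"
```

```text
11.55 [ 473.  -102.4  120.5] [-0.01539022  0.99945196 -0.00129215  0.02927874] [-10.58434057   3.78642699  38.59446074]
```

View pics/m12.png

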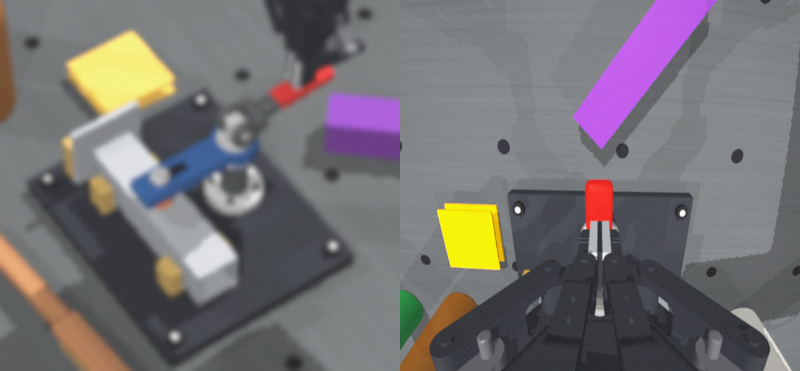

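The force has risen to 39 N at the expected stop height, so the lever is at its stop. I'll retract and check.

Call:
arm_command:
  commands: [0,0,-0.005,0,0,0,-0.02,0,0.005,0,-0.04,0,0.02,0,-0.045,0,0.03,0,-0.04,0]

```text
clock: 12.2
position: [402.4, -103.7, 263.5]
ee_rot: [-0.014, 1.0, -0.001, 0.016]
contact_force: [0.3, 1.1, 0.1]
gripper_width: -0.4
```

Call:
arm_command:
  commands: [0.02,-0.035,0,0,0.01,-0.045,0,0,0,-0.045,0,0,0,-0.045,0,0,0,0,0,0]

```text
clock: 12.7
position: [370.9, -276.9, 264.4]
ee_rot: [-0.017, 1.0, 0.001, 0.017]
contact_force: [-0.3, 0.3, 0.0]
gripper_width: -0.1
```

Run:
```python
from h import *
look('13',False)
b=cv2.imread('pics/scene13.png')[185:315,235:375];a=cv2.imread('pics/m13.png')
cv2.imwrite('pics/n13.png',np.hstack([cv2.resize(a,(420,320)),cv2.resize(b,(345,320),interpolation=2)]))
for n in ['top','scene']:
  for t in ['strap_nose','lever_tip','tube','end_plate']:
    for r in arm.place_of(n,t)[:1]: print(n,t,round(r['confidence'],2),world(n,r['centre']).round(1))
```

```text
12.7 [ 370.9 -276.9  264.4] [-0.01700364  0.99971663  0.00147381  0.01659382] [-0.34623758  0.3378729   0.01836601]
top strap_nose 0.77 [650.4 -95.8  84. ]
top lever_tip 0.82 [ 442.7 -104.6  119.5]
top tube 0.81 [362.8 -62.9  -2.6]
top end_plate 0.49 [ 626.2 -189.1   14.9]
scene strap_nose 0.71 [641.8 -96.9  82.2]
scene lever_tip 0.57 [747.8 -75.   -7. ]
scene tube 0.9 [360.  -58.3  -2.7]
scene end_plate 0.66 [ 626.4 -187.    12.6]
```

View pics/n13.png

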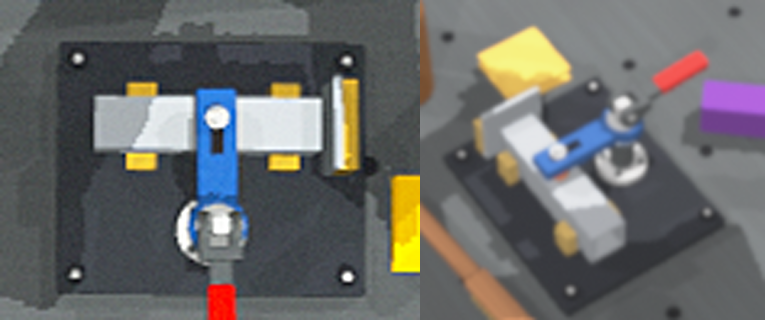

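View pics/m13.png

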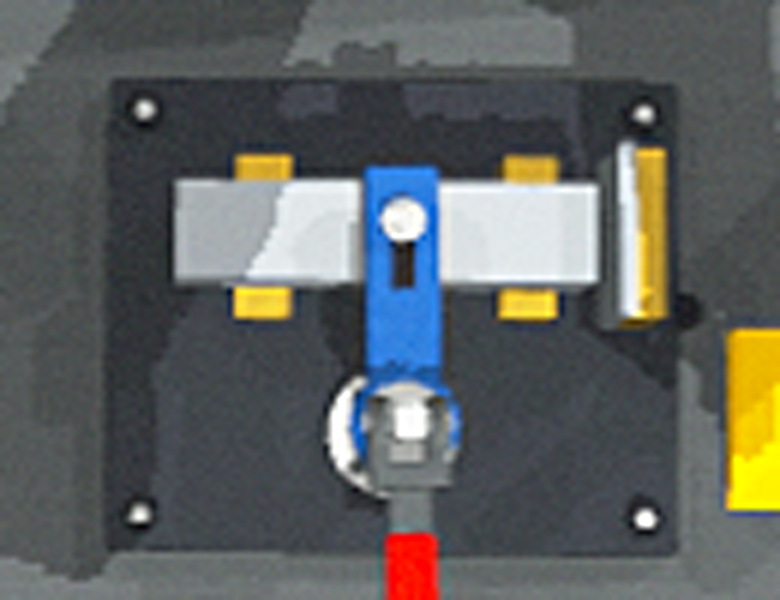

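Run:
```python
from h import *
f=lambda p,z:ray('top',(p[0]/6+295-.42,p[1]/6+185-.42),z)[:2]
for b,a in [((366,168),(367,370)),((438,170),(442,370))]:
    v=f(b,93)-f(a,93);print(np.degrees(np.arctan2(v[1],v[0])))
print(arm.job_done())
```

```text
1.3940345989370615
2.116961425384799
the job is handed in; nothing more can be done
None
```

The tube is clamped: I pushed the strap across it with the closed fingers first, then pushed the red lever down to its stop. I then backed clear and handed the job in at about 13 s.

- **Strap:** after the strap push, the top camera put it at 1.0–1.6° in world coordinates, with the jig at about 0.8°. The last check after clamping read 1.4–2.1°, so it is roughly 0.5–1.3° off square. Part of that is pixel-reading error.
- **Lever:** its tip measured 119.5 mm high, against about 119 mm expected at the stop. The vertical push force rose to 39 N at the expected height, which fits the stop. The strap nose came down by about 6 mm, but I could not see the foot's contact with the tube directly.
- **Everything else:** the tube and end plate look the same in the top view before and after. The arm did not go near the other items, apart from passing high over the mug.
- **Checks that disagreed:** in the last pictures the network reported the purple look-alike as the tube in both cameras, and the scene camera's lever-tip position was plainly wrong. I ignored both and relied on the pictures and the top-camera values.

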